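Hold the last roof panel on the biscuit house

ROBOT

A 7-joint arm with a two-finger parallel gripper is mounted at the origin on a cart in front of the work surface, level with it; the furniture and walls round the work are solid. World frame = base frame: x ahead of the robot, y to its left, z up, the work surface at z = 0. Lengths are in m, angles in rad, forces in N, time in s.
With the tool pointing down it reaches from about 0.425 to 1.025 m from the base axis. Payload 9.4 kg.
Tool frame: the origin (TCP) lies between the finger pads; the fingertips stand robot.nose_length ahead of it and the grasp point (between the pads) lies 3 mm ahead of it (robot.nose_length is the distance from the TCP to the fingertips, in m); z points along the fingers, y is the line along which they close (so a half turn about z gives the same grasp; the last joint's range is limited). The gripper opens to 93 mm and grips with 3 to 60 N. Pads are 15 mm wide; open, the fingers measure 128 mm over their backs; the gripper's body (75 mm by 188 mm) begins 65 mm behind the grasp point.
Start: joints at [1.248, 0.599, -0.003, 1.599, 0.002, 0.943, -0.08], TCP at [0.176, -0.703, 0.241] pointing down, gripper open.
Joint ranges: [-2.57, 2.57], [-0.35, 1.97], [-1.29, 1.29], [0.11, 2.56], [-1.05, 4.19], [0.11, 1.86], [-2.63, 2.63]. Speed limits (rad/s): [2.22, 2.22, 3.01, 3.01, 3.14, 3.14, 3.14].

INTERFACE

Orientations are given as a rotation vector (axis times angle).
In Python, from workcell import robot gives the robot as it stands. The module is installed in compiled form; this text tells all that it offers.
- The arm moves only by the tool drive_tool, never from a script. Its argument "motion" is one flat list of numbers, 7 for each row, row after row: the shift along the tool's x, y, z scaled (see below), then the turn, a rotation vector about the tool's x, y, z scaled (see below), then the gripper's target within -1 to 1 (fully open at 1, half-way at 0, shut at -1). A call has 1 to 8 rows; each row shifts and turns the commanded pose from where the row before left it, along the tool's axes as they then stand; what a row does not reach is not made up. The controller multiplies each number of a shift by 40 mm and each number of a turn by 6 degrees. A row lasts 1/10 s, in which the tool goes at most 50 mm and 8.59 degrees, less where a joint would pass 70% of its speed; a pose out of reach is approached as far as the arm can. A call with a number of a shift or a turn outside -1 to 1 is refused whole. A call with a gripper value outside its range is refused whole. The fingers move at their own pace and stop on an object; "force" is the grip in N (left out, the last holds). Time passes only in rows, so rows that do not move let the fingers close. It gives the time, the measured TCP pose, the force, the opening and the grip force at its end, in the units of the state.
- robot.get_obs(): the state, without advancing time (a new reading comes with each control period).
- robot.get_image(name): name is "scene" or "top"; returns a dict with "frame" (420x560x3 uint8, red, green, blue), "intrinsics" (3x3 intrinsics, pixels), "R" (3x3) and "t" (3): a world point X has camera coordinates R X + t. Camera axes: x right, y down, z forward; pixel columns grow to the right and rows downward; lengths in m; the calibration is good to about 2 mm. A picture is of the moment at which its call begins. There is no depth.
- robot.job_done(): hands the job in; it is judged then, once.
The state is a dict: "time": time; "qpos": joint angles; "joint_velocities": joint speeds; "joint_efforts": joint torques, N m; "ee_pos": TCP position; "tcp_rot": TCP orientation; "ft_force": force on the tool from outside, world axes, zero at the start; "torque": the same for the moment, N m; "grip_width": finger opening in m; "grasp_force": force on a finger pad.
Only numpy, scipy, OpenCV 4.12 (cv2) and the standard library are available. Lean on these libraries where they do the work, as an engineer would, in place of code of your own. Each camera call takes 0.05 s, during which the arm holds its last target. There are 200 camera calls.

TASK

Fit the last roof panel on the biscuit house: pick up the panel with the chimney from the table (the chimney is the place to grip), lay it flush on the open roof slope with its top edge snug under the ridge and sticking out evenly past both gables, and hold it there with a light push, as one does while the icing sets. Finish while still gripping and pressing it: do not let go. Do not press hard enough to break biscuit, and leave the house and the spare wall, wooden stick and cutter where they are.

Things in the scene. Friction and masses are not known exactly. Their poses are not given: they have to be found in the camera images.
- chimney_grip (a point): Middle of the chimney on the loose brown roof panel. Chimney 24 mm square, 52 mm long, leaning 35 degrees from the panel's z towards its x (upright once on the roof). Grip across its two flat sides that face along y, 24 mm apart, fingers at any lean from z to the chimney's. Axes as panel_underside, from which this point is 14.9 mm along x and 29.3 along z. Panel and chimney weigh about 90 g.
- panel_underside (a point): Middle of the flat underside of the roof panel, the only loose one with a chimney; at the start it lies flat on the table. x: along the panel to the edge that goes to the ridge; y: along its long side; z: out of its iced upper face. 78 mm along x, 112 mm along y, 8 mm thick.
- roof_seat (a point): Where panel_underside lies once the panel fits. x up the open slope, y along the ridge, z square out of the slope, which rises 35 degrees and faces roughly the robot. The panel rests on the sloped edges of two gables, 10 mm thick, centred at y = +-40 mm, from x = +42 (the apex) to -25 mm. Gables are 90 mm apart outside, so the panel sticks out 11 mm on each side.
- house: Biscuit house on a white board (175x150x12 mm), loose, about 1.2 kg; origin under the board's middle; x from open to finished slope, y along the ridge, z up. Apex 106 mm above the table; there the fixed far roof panel reaches 9 mm over as a lap, leaning 70 degrees to the open slope. The loose panel's top edge butts under it at the seat: bring the panel on a little lower and slide it up.
- spare_wall: Bystander: flat biscuit wall piece without chimney, 60 x 85 x 8 mm, origin under its middle.
- stick_b: Bystander: triangular wooden shaping stick, 28 x 105 x 25 mm, origin under its middle.
- cutter_3: Bystander: small metal cutter, 23 x 22 x 18 mm, origin under its middle.
Mind the look-alikes: they are no part of the job. Of the things that look like the part that bears chimney_grip, the smaller one is meant.

How it is judged:
At the end, for the whole second after the job is handed in: Panel flush on the open slope (2.6 degrees, 3 mm), top edge within 5 mm of snug under the ridge, centred within 6 mm, parallel to the ridge within 3.4 degrees, at rest, still gripped by the fingers and pressed on the house with 2 to 25 N; house standing flat (x of panel_underside in the frame of roof_seat between -0.005 and 0.004 m and y of panel_underside in the frame of roof_seat between -0.006 and 0.006 m and z of panel_underside in the frame of roof_seat between -0.003 and 0.003 m and angle between the z axis of panel_underside and the z axis of roof_seat, either way round below 0.045 rad and angle between the y axis of panel_underside and the y axis of roof_seat, either way round below 0.06 rad and contact force between roof_panel and house between 2 and 25 N and contact force between the fingers and roof_panel above 1 N and linear speed of roof_panel below 0.01 m/s and angle between house's own z axis and vertical below 0.02 rad); the arm keeps its last pose, push and grip.
It fails at once if the panel was pressed or knocked against the house hard enough to break biscuit (over 40 N) (contact force between roof_panel and house above 40 N).
It fails at once if the house was shoved more than 15 mm (distance of house from where it was at the start of the episode above 0.015 m).
It fails at once if a bystander (spare wall, wooden stick or cutter) was moved more than 20 mm (distance of any of spare_wall, stick_b, cutter_3 from where it was at the start of the episode above 0.02 m).
It also fails if it takes over 45 s, if anything falls off the work surface, if the arm or the gripper's body presses on something with over 40 N, if the wrist force passes 120 N, or if a joint passes its speed limit or range.

## Working session

There is one attempt and no reset: what is moved stays moved. The work goes in short steps, Python scripts to look and compute and a tool call to move; the robot and the scene stay as the last step left them, time stands still between calls to the robot, and variables do not carry over. Pictures are saved under pics/ and viewed, at most 10 in all, crops included, and the job is handed in when it is done.

Besides the shell and the picture viewer there is one more tool, called as name(argument=value, ...), one argument or row to a line, values as JSON. drive_tool: Moves the arm, as the interface text tells. Shifts and turns lie within -1 to 1; 1 stands for 40 mm of shift or 6 degrees of turn. Its arguments: {"type":"object","properties":{"motion":{"type":"array","items":{"type":"number","minimum":-1,"maximum":1}},"force":{"type":"number"}},"required":["motion"]}

```bash
mkdir -p pics; python3 - <<'E'
from workcell import robot
import cv2,numpy as np,pickle
d={}
for n in("scene","top"):
    im=robot.get_image(n);d[n]=im;cv2.imwrite(f"pics/{n}0.png",im["frame"][:,:,::-1])
    print(n,im["intrinsics"].tolist(),"C",(-im["R"].T@im["t"]).round(3),im["R"].round(3).tolist())
pickle.dump(d,open("v0.pkl","wb"))
print(robot.nose_length,robot.get_obs())
E
```

```text
scene [[542.696315357196, 0.0, 275.90060524413906], [0.0, 542.696315357196, 208.91880569706404], [0.0, 0.0, 1.0]] C [-0.263  0.716  0.571] [[-0.689, -0.725, 0.002], [-0.278, 0.263, -0.924], [0.669, -0.637, -0.382]]
top [[438.5398738455522, 0.0, 281.1254525662447], [0.0, 438.5398738455522, 210.37993057790885], [0.0, 0.0, 1.0]] C [ 0.41  -0.055  1.305] [[-0.026, -1.0, 0.001], [-0.994, 0.025, -0.105], [0.105, -0.004, -0.995]]
0.022 {'time': 0.1, 'qpos': array([ 1.24827622,  0.60002434, -0.00256421,  1.60005391,  0.00180463,
        0.94284998, -0.0797646 ]), 'joint_velocities': array([-0.00120949, -0.00114369,  0.00049876, -0.00120855,  0.00106769,
        0.00065746,  0.00097283]), 'joint_efforts': array([ 5.39727116e-03, -7.66554523e+01,  1.50202285e+00, -2.52941322e+01,
       -5.23151457e-02,  1.35576035e-02,  6.62156435e-05]), 'ee_pos': array([ 0.17633563, -0.7028225 ,  0.23985956]), 'tcp_rot': array([-3.11657682e+00, -3.85179387e-01,  4.38485688e-04]), 'ft_force': array([0.63352412, 0.20565461, 0.21246822]), 'torque': array([-0.02007323, -0.02228237,  0.03250878]), 'grasp_force': 0.0, 'grip_width': 0.09296707874278183}
```

View pics/scene0.png

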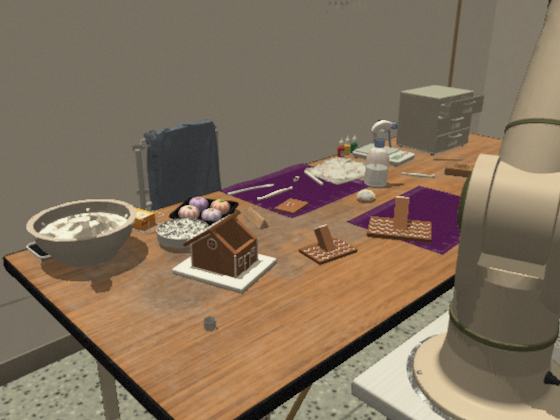

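View pics/top0.png

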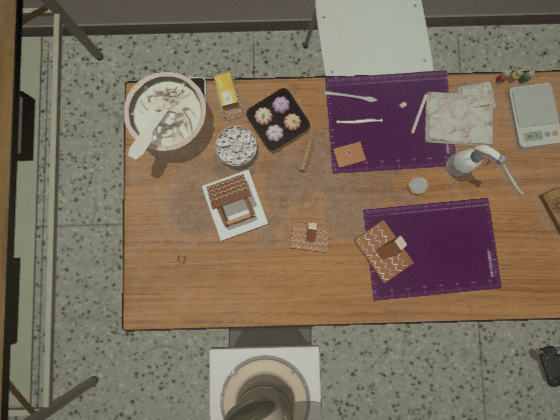

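Two panels carry a chimney: one at top (311,236) / scene (328,248), and one at top (384,250) / scene (400,222). The first is clearly smaller, as the text asks. The house is at top (236,205) / scene (227,250), with its open slope towards the robot. An enlarged crop will confirm this and give corner pixels.

```bash
cat > h.py <<'E'
import numpy as np,cv2,pickle
def ray(im,p):
    K,R,t=im["intrinsics"],im["R"],im["t"]
    C=-R.T@t; d=R.T@np.linalg.solve(K,[p[0],p[1],1.]); return C,d/np.linalg.norm(d)
def onz(im,p,z):
    C,d=ray(im,p); return C+d*(z-C[2])/d[2]
def tri(im1,p1,im2,p2):
    C1,d1=ray(im1,p1);C2,d2=ray(im2,p2)
    s=np.linalg.lstsq(np.c_[d1,-d2],C2-C1,rcond=None)[0]
    a,b=C1+s[0]*d1,C2+s[1]*d2; return (a+b)/2,np.linalg.norm(a-b)
def proj(im,X):
    c=im["R"]@np.asarray(X)+im["t"]; u=im["intrinsics"]@c; return u[:2]/u[2]
def crop(im,x,y,w,h,s):
    return cv2.resize(im["frame"][y:y+h,x:x+w,::-1],(w*s,h*s),interpolation=cv2.INTER_CUBIC)
E
python3 - <<'E'
from h import *
d=pickle.load(open("v0.pkl","rb"));s,t=d["scene"],d["top"]
a=np.hstack([crop(t,286,212,66,50,6),crop(s,294,215,66,50,6)])
cv2.imwrite("pics/panel.png",a)
b=np.hstack([crop(t,197,165,80,80,5),crop(s,170,205,112,84,5)[:400,:]] if 0 else [cv2.resize(crop(t,197,165,76,76,5),(380,380)),crop(s,172,208,84,76,5)])
cv2.imwrite("pics/house.png",b)
E
```

```text
(no output)
```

View pics/panel.png

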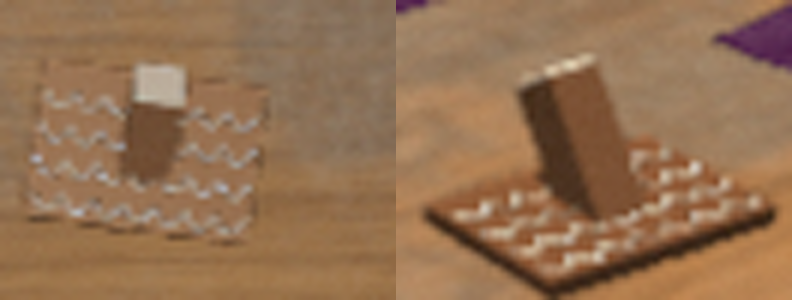

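View pics/house.png

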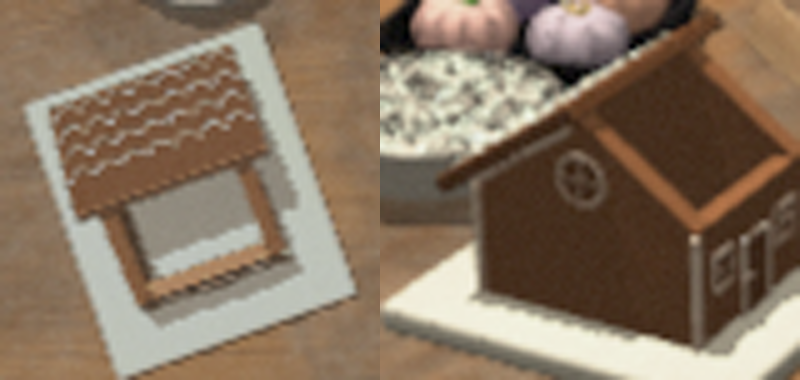

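The crop confirms that the smaller panel lies flat, with its chimney leaning to the far side. The top view puts its corners at about (292,222), (330,226), (326,252) and (290,248). The house crop shows the board, the lap edge, and the eave corner of the nearer gable at top (226,225) / scene (235,252).

```bash
cat > meas.py <<'E'
from h import *
def quad(mask,fit=True):
    """4 corners of the largest blob's hull, sides refined by line fits"""
    cs,_=cv2.findContours(mask,cv2.RETR_EXTERNAL,cv2.CHAIN_APPROX_NONE)
    c=cv2.convexHull(max(cs,key=cv2.contourArea))
    c0=max(cs,key=cv2.contourArea)[:,0].astype(float)
    e=1.
    q=c
    while len(q)>4: e+=.3; q=cv2.approxPolyDP(c,e,True)
    q=q[:,0].astype(float); L=[]
    for i in range(4):
        a,b=q[i],q[(i+1)%4]; u=(b-a)/np.linalg.norm(b-a); n=np.array([-u[1],u[0]])
        s=(c0-a)@u; k=(abs((c0-a)@n)<1.6)&(s>3)&(s<np.linalg.norm(b-a)-3)
        vx,vy,x,y=cv2.fitLine(c0[k].astype(np.float32),cv2.DIST_HUBER,0,.01,.01).ravel(); L.append(np.cross([x,y,1],[x+vx,y+vy,1]))
    P=[np.cross(L[i-1],L[i]) for i in range(4)]
    return np.array([p[:2]/p[2] for p in P])
E
python3 - <<'E'
from meas import *
d=pickle.load(open("v0.pkl","rb"));s,t=d["scene"],d["top"]
def sub(im,x,y,w,h): 
    m=np.zeros(im["frame"].shape[:2],np.uint8); m[y:y+h,x:x+w]=255; return m
hsv=cv2.cvtColor(t["frame"],cv2.COLOR_RGB2HSV)
for p in [(236,205),(210,190),(300,230),(312,225),(285,240),(340,240),(260,225)]: print(p,hsv[p[1],p[0]])
bm=cv2.inRange(hsv,(0,0,100),(180,60,255))&sub(t,198,165,75,78)
# board, fill by hull
q=quad(cv2.morphologyEx(bm,cv2.MORPH_CLOSE,np.ones((3,3)))) ; print("board px",q.round(1).tolist())
B=np.array([onz(t,p,.012) for p in q]); print(B.round(4).tolist(),"c",B.mean(0).round(4)); print([np.linalg.norm(B[i]-B[i-1]).round(4) for i in range(4)])
for i in range(4): v=B[i]-B[i-1];print(np.degrees(np.arctan2(v[1],v[0])).round(2),end=' ')
print()
f=lambda x,y,ox,oy,k:((x+.5)/k-.5+ox,(y+.5)/k-.5+oy)
tc=[f(*p,286,212,6) for p in [(40,62),(269,88),(244,242),(27,217)]]
P=np.array([onz(t,p,.008) for p in tc]);print("panel",P.round(4).tolist(),P.mean(0).round(4));print([np.linalg.norm(P[i]-P[i-1]).round(4) for i in range(4)])
for i in range(4): v=P[i]-P[i-1];print(np.degrees(np.arctan2(v[1],v[0])).round(2),end=' ')
print()
sc=lambda x,y:f(x-396,y,294,215,6); tp=lambda x,y:f(x,y,286,212,6)
print("chim TL",tri(t,tp(135,65),s,sc(598,55)) ,"?")
for n,a,b in [("chim near-left",(133,104),(518,89)),("near-right",(185,107),(598,58)),("panel BL corner",(27,217),(555,290)),("BR",(244,242),(775,212)),("TL",(40,62),(425,210))]: print(n,tri(t,tp(*a),s,sc(*b)))
hs=lambda x,y:f(x-380,y,172,208,5); ht=lambda x,y:f(x,y,197,165,5)
for n,a,b in [("gable eave L",(148,305),(695,222)),("R",(288,253),(797,152)),("board BL",(120,378),(685,380))]: print(n,tri(t,ht(*a),s,hs(*b)))
E
```

```text
(236, 205) [ 19  34 144]
(210, 190) [ 17  67 122]
(300, 230) [ 14  67 163]
(312, 225) [ 15  42 187]
(285, 240) [ 14  93 140]
(340, 240) [ 15 104 154]
(260, 225) [ 43  12 189]
board px [[248.0, 168.8], [267.6, 223.2], [220.3, 240.3], [201.1, 185.6]]
[[0.674, 0.0366, 0.012], [0.5094, -0.0185, 0.012], [0.4623, 0.1219, 0.012], [0.6266, 0.1773, 0.012]] c [0.5681 0.0793 0.012 ]
[np.float64(0.1485), np.float64(0.1736), np.float64(0.1481), np.float64(0.1733)]
-71.37 -161.52 108.52 18.62 
panel [[0.5115, -0.0915, 0.008], [0.4957, -0.2041, 0.008], [0.4204, -0.1891, 0.008], [0.4353, -0.083, 0.008]] [ 0.4657 -0.1419  0.008 ]
[np.float64(0.0766), np.float64(0.1138), np.float64(0.0768), np.float64(0.1071)]
-6.4 -97.96 168.67 81.98 
chim TL (array([ 0.4925188 , -0.14493546,  0.06325053]), np.float64(0.03149878402411049)) ?
chim near-left (array([ 0.49099936, -0.13016841,  0.05277736]), np.float64(0.011300102986056727))
near-right (array([ 0.48393795, -0.15842251,  0.05959192]), np.float64(0.0010222167409992856))
panel BL corner (array([ 0.43524227, -0.08312787,  0.00548486]), np.float64(0.00036962360545056655))
BR (array([ 0.41954752, -0.1899353 ,  0.00610076]), np.float64(0.0021786926481161674))
TL (array([ 0.51101759, -0.09197006,  0.00740898]), np.float64(0.0013538642961964358))
gable eave L (array([0.50262793, 0.09853088, 0.07067534]), np.float64(0.004933766841651699))
R (array([0.53040406, 0.01915702, 0.0663466 ]), np.float64(0.004636883555110295))
board BL (array([0.4680596 , 0.12595187, 0.022374  ]), np.float64(0.01727600811262091))
```

```bash
cat > plan.py <<'E'
from h import *
from scipy.spatial.transform import Rotation as Ro, Slerp
def tool(yaw,lean):
    """tool x along heading yaw (deg), z down, leaned so that the body goes towards +x by lean deg"""
    R=Ro.from_euler('z',yaw,degrees=True)*Ro.from_matrix(np.diag([1,-1,-1.]))
    return R*Ro.from_euler('y',lean,degrees=True)
def plan(p0,r0,p1,r1,g,n=None,dec=2):
    """print rows of the drive tool from pose 0 to pose 1"""
    ang=np.degrees((r0.inv()*r1).magnitude()); D=np.linalg.norm(p1-p0)
    n=n or max(1,int(np.ceil(max(D/.038,ang/5.7))))
    S=Slerp([0,1],Ro.concatenate([r0,r1])); p,r=p0,r0; rows=[]
    for k in range(1,n+1):
        sh=np.round(r.inv().apply(p0+(p1-p0)*k/n-p)/.04,dec)
        tu=np.round(np.degrees((r.inv()*S(k/n)).as_rotvec())/6,dec)
        p=p+r.apply(sh*.04); r=r*Ro.from_rotvec(np.radians(tu*6)); rows.append([*(sh+0.),*(tu+0.),g])
    for i in range(0,n,8): print([float(v) for R in rows[i:i+8] for v in R])
    return p,r
E
python3 - <<'E'
from plan import *
from workcell import robot
d=pickle.load(open("v0.pkl","rb"));s,t=d["scene"],d["top"]
f=lambda x,y,ox,oy,k:((x+.5)/k-.5+ox,(y+.5)/k-.5+oy)
sc=lambda x,y:f(x-396,y,294,215,6); tp=lambda x,y:f(x,y,286,212,6)
for n,a,b in [("near-left",(133,104),(555,78)),("near-right",(186,107),(601,62)),("far-left",(135,65),(518,88))]: print(n,tri(t,tp(*a),s,sc(*b)))
c=np.array([onz(t,tp(*p),z) for p,z in [((133,104),.0575),((186,107),.0575),((135,65),.0437),((187,65),.0437)]]); print(c.round(4).tolist())
yaw=-8.1;Rp=Ro.from_euler('z',yaw,degrees=True)
pc=np.array([.4657,-.1419,0])
print("chim in panel frame (expect 20,12/20,-12/39.6,+-12)",Rp.inv().apply(c-pc).round(4).tolist())
ht=lambda x,y:f(x,y,197,165,5); hs=lambda x,y:f(x-380,y,172,208,5)
H=Ro.from_euler('z',18.5,degrees=True);hc=np.array([.5681,.0793,0])
for n,p,z in [("lapL",(77,217),.106),("lapR",(268,157),.106),("eaveL out",(146,304),.0675),("eaveR out",(290,252),.0675),("eaveL in",(152,277),.0675),("farTL",(50,104),.075),("farTR",(233,43),.075)]:
    print(n,H.inv().apply(onz(t,ht(*p),z)-hc).round(4))
grip=pc+Rp.apply([.0149+.005*np.sin(np.radians(35)),0,.0293+.005*np.cos(np.radians(35))])
R=tool(yaw,-30); print("check z",Rp.inv().apply(R.apply([0,0,1])),"grip",grip.round(4))
E
```

```text
near-left (array([ 0.48549042, -0.13445308,  0.05815974]), np.float64(0.0025892606254754786))
near-right (array([ 0.4837039 , -0.15933867,  0.05771646]), np.float64(0.0019008744053681153))
far-left (array([ 0.50526302, -0.13639337,  0.04675468]), np.float64(0.0015473068977684386))
[[0.4865, -0.1336, 0.0575], [0.4844, -0.1587, 0.0575], [0.5061, -0.1361, 0.0437], [0.5054, -0.1611, 0.0437]]
chim in panel frame (expect 20,12/20,-12/39.6,+-12) [[0.0194, 0.0111, 0.0575], [0.0209, -0.014, 0.0575], [0.0392, 0.0115, 0.0437], [0.042, -0.0134, 0.0437]]
lapL [-0.0029  0.0552  0.106 ]
lapR [-0.0074 -0.0546  0.106 ]
eaveL out [-0.0569  0.039   0.0675]
eaveR out [-0.0569 -0.0474  0.0675]
eaveL in [-0.0436  0.0307  0.0675]
farTL [0.0682 0.052  0.075 ]
farTR [ 0.0659 -0.0572  0.075 ]
check z [-5.00000000e-01  1.14682958e-17 -8.66025404e-01] grip [ 0.4833 -0.1444  0.0334]
```

```bash
python3 - <<'E'
from plan import *
from workcell import robot
o=robot.get_obs(); g=np.array([.4833,-.1450,.0334]); R=tool(-8.1,-30); z=R.apply([0,0,1])
p0,r0=o["ee_pos"],Ro.from_rotvec(o["tcp_rot"])
print("yaw now",r0.as_matrix()[:,0])
print(plan(p0,r0,g-.18*z+np.array([0,0,.03]),R,1)[0], g-.003*z)
E
```

```text
yaw now [ 9.69910343e-01  2.43462345e-01 -1.17241297e-04]
[0.72, -0.6, 0.03, 0.05, -0.27, 0.2, 1.0, 0.7, -0.62, 0.01, 0.06, -0.28, 0.2, 1.0, 0.7, -0.63, 0.0, 0.05, -0.27, 0.2, 1.0, 0.68, -0.64, -0.02, 0.05, -0.28, 0.2, 1.0, 0.66, -0.66, -0.04, 0.06, -0.27, 0.2, 1.0, 0.65, -0.67, -0.05, 0.05, -0.27, 0.21, 1.0, 0.63, -0.69, -0.07, 0.05, -0.28, 0.2, 1.0, 0.62, -0.7, -0.08, 0.06, -0.27, 0.2, 1.0]
[0.6, -0.71, -0.09, 0.05, -0.28, 0.2, 1.0, 0.58, -0.73, -0.11, 0.05, -0.27, 0.2, 1.0, 0.56, -0.74, -0.11, 0.05, -0.27, 0.2, 1.0, 0.54, -0.75, -0.14, 0.06, -0.28, 0.2, 1.0, 0.53, -0.76, -0.14, 0.05, -0.27, 0.2, 1.0, 0.5, -0.78, -0.15, 0.05, -0.28, 0.2, 1.0, 0.48, -0.78, -0.16, 0.06, -0.27, 0.2, 1.0, 0.46, -0.8, -0.17, 0.05, -0.27, 0.2, 1.0]
[0.44, -0.81, -0.18, 0.05, -0.28, 0.21, 1.0, 0.42, -0.81, -0.19, 0.06, -0.27, 0.2, 1.0]
[ 0.57240892 -0.15787691  0.21932036] [ 0.48478504 -0.14521135  0.03599808]
```

drive_tool(
  motion=[0.72,-0.6,0.03,0.05,-0.27,0.2,1.0,0.7,-0.62,0.01,0.06,-0.28,0.2,1.0,0.7,-0.63,0.0,0.05,-0.27,0.2,1.0,0.68,-0.64,-0.02,0.05,-0.28,0.2,1.0,0.66,-0.66,-0.04,0.06,-0.27,0.2,1.0,0.65,-0.67,-0.05,0.05,-0.27,0.21,1.0,0.63,-0.69,-0.07,0.05,-0.28,0.2,1.0,0.62,-0.7,-0.08,0.06,-0.27,0.2,1.0],
)

```text
time: 0.9
ee_pos: [0.3532, -0.4594, 0.2312]
tcp_rot: [-3.101, -0.117, 0.365]
ft_force: [0.8, -0.1, -0.1]
grip_width: 0.093
grasp_force: 0.0
```

drive_tool(
  motion=[0.6,-0.71,-0.09,0.05,-0.28,0.2,1.0,0.58,-0.73,-0.11,0.05,-0.27,0.2,1.0,0.56,-0.74,-0.11,0.05,-0.27,0.2,1.0,0.54,-0.75,-0.14,0.06,-0.28,0.2,1.0,0.53,-0.76,-0.14,0.05,-0.27,0.2,1.0,0.5,-0.78,-0.15,0.05,-0.28,0.2,1.0,0.48,-0.78,-0.16,0.06,-0.27,0.2,1.0,0.46,-0.8,-0.17,0.05,-0.27,0.2,1.0],
)

```text
time: 1.7
ee_pos: [0.529, -0.2172, 0.2216]
tcp_rot: [-3.022, 0.147, 0.718]
ft_force: [0.1, 0.0, 0.6]
grip_width: 0.0931
grasp_force: 0.0
```

drive_tool(
  motion=[0.44,-0.81,-0.18,0.05,-0.28,0.21,1.0,0.42,-0.81,-0.19,0.06,-0.27,0.2,1.0,0,0,0,0,0,0,1,0,0,0,0,0,0,1],
)

```text
time: 2.1
ee_pos: [0.5727, -0.1576, 0.2187]
tcp_rot: [-2.994, 0.21, 0.803]
ft_force: [-0.4, -0.7, -0.6]
grip_width: 0.0932
grasp_force: 0.0
```

```bash
python3 - <<'E'
from plan import *
from workcell import robot
o=robot.get_obs(); g=np.array([.4833,-.1450,.0334]); R=tool(-8.1,-30); z=R.apply([0,0,1])
p0,r0=o["ee_pos"],Ro.from_rotvec(o["tcp_rot"])
print(o["time"],p0,(r0.inv()*R).as_rotvec(degrees=True),o["qpos"].round(3),o["ft_force"].round(2))
p,r=plan(p0,r0,g-.07*z,R,1); print("then");p,r=plan(p,r,g-.003*z,R,1,n=4); print(p)
E
```

```text
2.1 [ 0.57269312 -0.15759628  0.21866315] [0.09482697 0.01561934 0.04337289] [ 0.1    0.696  0.111  1.59  -0.039  1.382 -1.489] [-0.37 -0.69 -0.63]
[0.09, 0.0, 0.85, 0.0, 0.0, 0.0, 1.0, 0.09, 0.0, 0.84, 0.01, 0.0, 0.0, 1.0, 0.09, 0.0, 0.85, 0.0, 0.0, 0.01, 1.0, 0.09, 0.0, 0.85, 0.01, 0.0, 0.0, 1.0]
then
[0.0, 0.0, 0.42, 0.0, 0.0, 0.0, 1.0, 0.0, 0.0, 0.42, 0.0, 0.0, 0.0, 1.0, 0.0, 0.0, 0.42, 0.0, 0.0, 0.0, 1.0, 0.0, 0.0, 0.41, 0.0, 0.0, 0.0, 1.0]
[ 0.48478346 -0.14520282  0.03620388]
```

drive_tool(
  motion=[0.09,0.0,0.85,0.0,0.0,0.0,1.0,0.09,0.0,0.84,0.01,0.0,0.0,1.0,0.09,0.0,0.85,0.0,0.0,0.01,1.0,0.09,0.0,0.85,0.01,0.0,0.0,1.0,0,0,0,0,0,0,1],
)

```text
time: 2.6
ee_pos: [0.5137, -0.1515, 0.0927]
tcp_rot: [-2.988, 0.219, 0.81]
ft_force: [-0.1, -0.3, -0.2]
grip_width: 0.093
grasp_force: 0.0
```

```bash
python3 - <<'E'
from plan import *
from workcell import robot
s=robot.get_image("scene");t=robot.get_image("top")
cv2.imwrite("pics/pre.png",np.hstack([crop(t,270,190,80,90,5),crop(s,275,165,80,90,5)]))
o=robot.get_obs();print(o["ee_pos"])
E
```

```text
[ 0.51771285 -0.15177132  0.09559616]
```

View pics/pre.png

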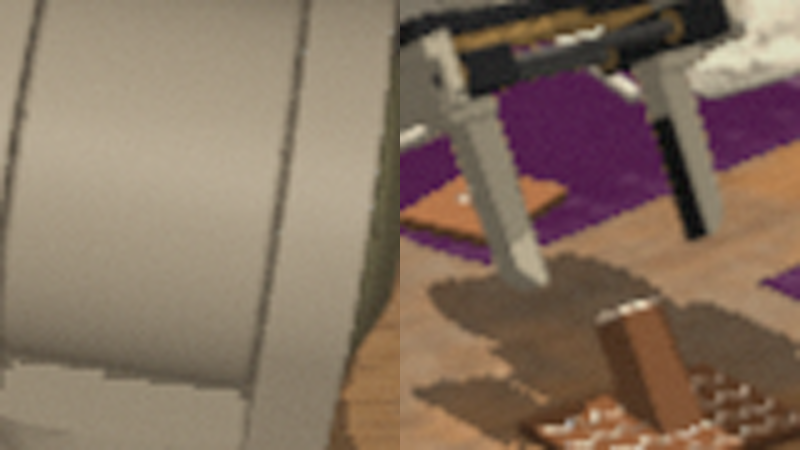

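The scene crop shows the open fingers in line with the chimney and straddling it, with tips at crop (525,280) and (695,235). The arm hides the panel from the top camera. I'll replan from the settled pose.

```bash
python3 - <<'E'
from plan import *
from workcell import robot
o=robot.get_obs(); g=np.array([.4833,-.1450,.0334]); R=tool(-8.1,-30); z=R.apply([0,0,1])
p0,r0=o["ee_pos"],Ro.from_rotvec(o["tcp_rot"])
print((r0.inv()*R).as_rotvec(degrees=True),R.inv().apply(g-.003*z-p0))
plan(p0,r0,g-.003*z,R,1,n=5)
E
```

```text
[-0.10003704 -0.02757225 -0.20988536] [ 0.00076673 -0.00185495  0.06837527]
[0.0, -0.01, 0.34, 0.0, 0.0, -0.01, 1.0, 0.01, -0.01, 0.34, -0.01, 0.0, 0.0, 1.0, 0.0, -0.01, 0.35, 0.0, 0.0, -0.01, 1.0, 0.0, -0.01, 0.34, 0.0, 0.0, -0.01, 1.0, 0.01, 0.0, 0.34, -0.01, 0.0, 0.0, 1.0]
```

drive_tool(
  motion=[0.0,-0.01,0.34,0.0,0.0,0.0,1.0,0.01,-0.01,0.34,0.0,0.0,0.0,1.0,0.0,-0.01,0.35,0.0,0.0,0.0,1.0,0.0,-0.01,0.34,0.0,0.0,0.0,1.0,0.01,0.0,0.34,0.0,0.0,0.0,1.0,0,0,0,0,0,0,1,0,0,0,0,0,0,1],
)

```text
time: 3.4
ee_pos: [0.4864, -0.1448, 0.0364]
tcp_rot: [-2.993, 0.216, 0.797]
ft_force: [0.8, 0.0, -0.9]
grip_width: 0.0932
grasp_force: 0.0
```

drive_tool(
  motion=[0,0,0,0,0,0,-0.6,0,0,0,0,0,0,-0.6,0,0,0,0,0,0,-1,0,0,0,0,0,0,-1,0,0,0,0,0,0,-1,0,0,0,0,0,0,-1,0,0,0,0,0,0,-1,0,0,0,0,0,0,-1],
  force=35,
)

```text
time: 4.2
ee_pos: [0.485, -0.1442, 0.0352]
tcp_rot: [-2.991, 0.216, 0.8]
ft_force: [0.1, -0.5, -0.6]
grip_width: 0.0337
grasp_force: 0.0
```

drive_tool(
  motion=[0,0,0,0,0,0,-1,0,0,0,0,0,0,-1,0,0,0,0,0,0,-1,0,0,0,0,0,0,-1,0,0,0,0,0,0,-1,0,0,0,0,0,0,-1],
)

```text
time: 4.8
ee_pos: [0.485, -0.1442, 0.0352]
tcp_rot: [-2.992, 0.216, 0.8]
ft_force: [0.0, 0.3, 0.0]
grip_width: 0.0237
grasp_force: 35.0
```

```bash
python3 - <<'E'
from plan import *
from workcell import robot
o=robot.get_obs(); g=np.array([.4833,-.1450,.0334]); R=tool(-8.1,-30)
p0,r0=o["ee_pos"],Ro.from_rotvec(o["tcp_rot"])
print(o["time"],p0,o["grip_width"],o["grasp_force"],(r0.inv()*R).as_rotvec(degrees=True),o["ft_force"])
E
```

```text
4.8 [ 0.48497668 -0.14416718  0.03519066] 0.023682426531507622 34.975746497511864 [-0.08662038 -0.04771136 -0.11993546] [0.00806455 0.31501593 0.01440015]
```

```bash
cat > seat.py <<'E'
from plan import *
def init(o):
    p,r=o["ee_pos"],Ro.from_rotvec(o["tcp_rot"]); x=r.as_matrix()[:,0]
    yaw=np.arctan2(x[1],x[0]); Rp=Ro.from_euler('z',yaw); pc=np.array([.4657,-.1425,0])
    q=Rp.inv().apply(p); a=Rp.inv().apply(pc); P=Rp.apply([a[0],q[1],0])
    pickle.dump((r.inv().apply(P-p),(r.inv()*Rp).as_rotvec()),open("grasp.pkl","wb")); return P,np.degrees(yaw)
SEAT=np.array([.5360,.0670,.0819]); SY=18.5
def seatR(): return Ro.from_euler('z',SY,degrees=True)*Ro.from_euler('y',-35,degrees=True)
def target(off,g=None):
    """tool pose which puts panel_underside at off (m) in the seat frame"""
    tp,tr=pickle.load(open("grasp.pkl","rb")); S=seatR(); P=SEAT+S.apply(off)
    R=S*Ro.from_rotvec(tr).inv(); return P-R.apply(tp),R
def where(o):
    tp,tr=pickle.load(open("grasp.pkl","rb")); r=Ro.from_rotvec(o["tcp_rot"])
    P=o["ee_pos"]+r.apply(tp); S=seatR(); return S.inv().apply(P-SEAT),(S.inv()*r*Ro.from_rotvec(tr)).as_rotvec(degrees=True),S.inv().apply(o["ft_force"])
E
python3 - <<'E'
from seat import *
from workcell import robot
o=robot.get_obs(); print(init(o))
p0,r0=o["ee_pos"],Ro.from_rotvec(o["tcp_rot"])
p,r=plan(p0,r0,p0+[0,0,.16],r0,-1,n=6); print("then"); p1,r1=target([-.02,0,.05]); print(p1,r1.as_matrix()[:,2].round(3))
p,r=plan(p,r,p1,r1,-1,n=10)
E
```

```text
(array([ 0.46585938, -0.14139923,  0.        ]), np.float64(-8.238464655024792))
[-0.33, 0.0, -0.58, 0.0, 0.0, 0.0, -1.0, -0.34, 0.0, -0.58, 0.0, 0.0, 0.0, -1.0, -0.33, 0.0, -0.57, 0.0, 0.0, 0.0, -1.0, -0.33, 0.0, -0.58, 0.0, 0.0, 0.0, -1.0, -0.33, 0.0, -0.58, 0.0, 0.0, 0.0, -1.0, -0.34, 0.0, -0.58, 0.0, 0.0, 0.0, -1.0]
then
[0.48913088 0.05131781 0.15129215] [ 0.083  0.028 -0.996]
[0.0, -0.49, 0.13, -0.1, 0.57, -0.44, -1.0, 0.02, -0.48, 0.12, -0.1, 0.58, -0.44, -1.0, 0.04, -0.49, 0.11, -0.09, 0.57, -0.45, -1.0, 0.04, -0.48, 0.12, -0.1, 0.57, -0.44, -1.0, 0.07, -0.49, 0.11, -0.1, 0.57, -0.44, -1.0, 0.08, -0.48, 0.12, -0.1, 0.57, -0.44, -1.0, 0.1, -0.48, 0.11, -0.09, 0.58, -0.44, -1.0, 0.11, -0.47, 0.11, -0.1, 0.57, -0.45, -1.0]
[0.12, -0.47, 0.12, -0.1, 0.57, -0.44, -1.0, 0.14, -0.47, 0.12, -0.1, 0.57, -0.44, -1.0]
```

drive_tool(
  motion=[-0.33,0.0,-0.58,0.0,0.0,0.0,-1.0,-0.34,0.0,-0.58,0.0,0.0,0.0,-1.0,-0.33,0.0,-0.57,0.0,0.0,0.0,-1.0,-0.33,0.0,-0.58,0.0,0.0,0.0,-1.0,-0.33,0.0,-0.58,0.0,0.0,0.0,-1.0,-0.34,0.0,-0.58,0.0,0.0,0.0,-1.0],
)

```text
time: 5.4
ee_pos: [0.4848, -0.144, 0.1964]
tcp_rot: [-2.991, 0.215, 0.8]
ft_force: [-0.0, 1.2, -1.3]
grip_width: 0.0237
grasp_force: 35.0
```

drive_tool(
  motion=[0.0,-0.49,0.13,-0.1,0.57,-0.44,-1.0,0.02,-0.48,0.12,-0.1,0.58,-0.44,-1.0,0.04,-0.49,0.11,-0.09,0.57,-0.45,-1.0,0.04,-0.48,0.12,-0.1,0.57,-0.44,-1.0,0.07,-0.49,0.11,-0.1,0.57,-0.44,-1.0,0.08,-0.48,0.12,-0.1,0.57,-0.44,-1.0,0.1,-0.48,0.11,-0.09,0.58,-0.44,-1.0,0.11,-0.47,0.11,-0.1,0.57,-0.45,-1.0],
)

```text
time: 6.2
ee_pos: [0.4883, 0.0131, 0.1604]
tcp_rot: [-3.1, -0.364, 0.051]
ft_force: [0.1, -0.1, -1.3]
grip_width: 0.0237
grasp_force: 35.0
```

drive_tool(
  motion=[0.12,-0.47,0.12,-0.1,0.57,-0.44,-1.0,0.14,-0.47,0.12,-0.1,0.57,-0.44,-1.0,0,0,0,0,0,0,-1,0,0,0,0,0,0,-1,0,0,0,0,0,0,-1],
)

```text
time: 6.7
ee_pos: [0.4896, 0.0506, 0.1516]
tcp_rot: [-3.085, -0.5, -0.135]
ft_force: [0.2, -0.1, -1.6]
grip_width: 0.0238
grasp_force: 35.0
```

```bash
python3 - <<'E'
from seat import *
from workcell import robot
s=robot.get_image("scene");t=robot.get_image("top");pickle.dump((s,t),open("v1.pkl","wb"))
o=robot.get_obs();print(o["time"],o["grip_width"],o["grasp_force"],where(o),o["qpos"].round(2),o["ft_force"])
S=seatR(); off=where(o)[0]
for n,c in [("TL",(.039,.056)),("TR",(.039,-.056)),("BR",(-.039,-.056)),("BL",(-.039,.056))]:
    X=SEAT+S.apply(off+np.array([*c,.008])); print(n,"top",proj(t,X).round(1),"scene",((proj(s,X)-[170,190]+.5)*5-.5).round(0))
cv2.imwrite("pics/hover.png",np.hstack([crop(t,195,160,76,90,5),crop(s,170,190,84,90,5)]))
E
```

```text
6.8 0.02384601702670337 34.976531490683556 (array([-0.01974429, -0.00097176,  0.05006771]), array([-0.09381721,  0.03428077, -0.06542096]), array([-0.62352451, -0.19764413, -1.57485885])) [-0.17  0.44 -0.05  2.26  0.04  0.35 -1.51] [ 0.43496889 -0.06287566 -1.64768781]
TL top [216.6 223.6] scene [298. 166.]
TR top [256.2 209.3] scene [440.  71.]
BR top [264.9 232.7] scene [573. 197.]
BL top [226.6 246.6] scene [441. 303.]
```

View pics/hover.png

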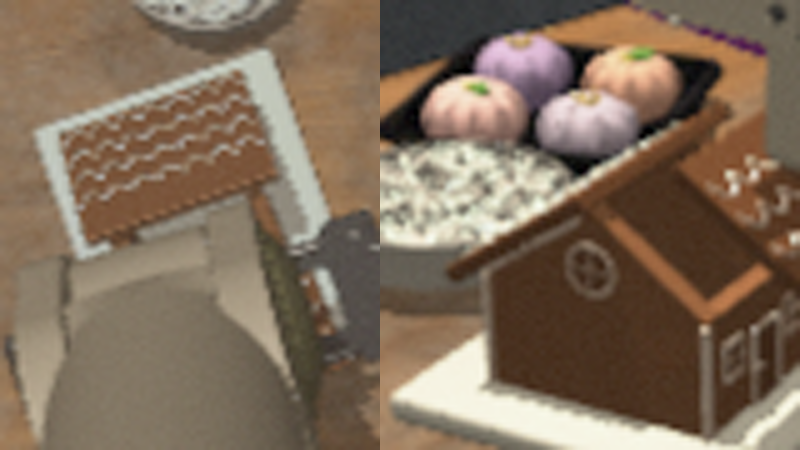

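The top view shows the house undisturbed, with the arm hiding the panel. The scene crop was cut too far left: the panel begins at about crop (690,165), where it was predicted. I'll recut it from the saved picture.

```bash
python3 - <<'E'
from seat import *
s,t=pickle.load(open("v1.pkl","rb"))
c=crop(s,200,180,110,90,7); cv2.imwrite("pics/hover2.png",c)
S=seatR(); off=np.array([-.0197,-.001,.0501])
for n,q in [("TL",(.039,.056,.008)),("TR",(.039,-.056,.008)),("BR",(-.039,-.056,.008)),("BL",(-.039,.056,.008)),("BLu",(-.039,.056,0)),("BRu",(-.039,-.056,0))]: print(n,((proj(s,SEAT+S.apply(off+np.array(q)))-[200,180]+.5)*7-.5).round(0))
for n,q in [("apexL",(.042,.045,0)),("apexR",(.042,-.045,0)),("eaveL",(-.025,.045,0)),("eaveR",(-.025,-.045,0))]: print(n,((proj(s,SEAT+S.apply(np.array(q)))-[200,180]+.5)*7-.5).round(0))
E
```

```text
TL [207. 302.]
TR [406. 170.]
BR [592. 345.]
BL [408. 494.]
BLu [394. 512.]
BRu [579. 362.]
apexL [ 78. 364.]
apexR [243. 256.]
eaveL [242. 523.]
eaveR [398. 404.]
```

View pics/hover2.png

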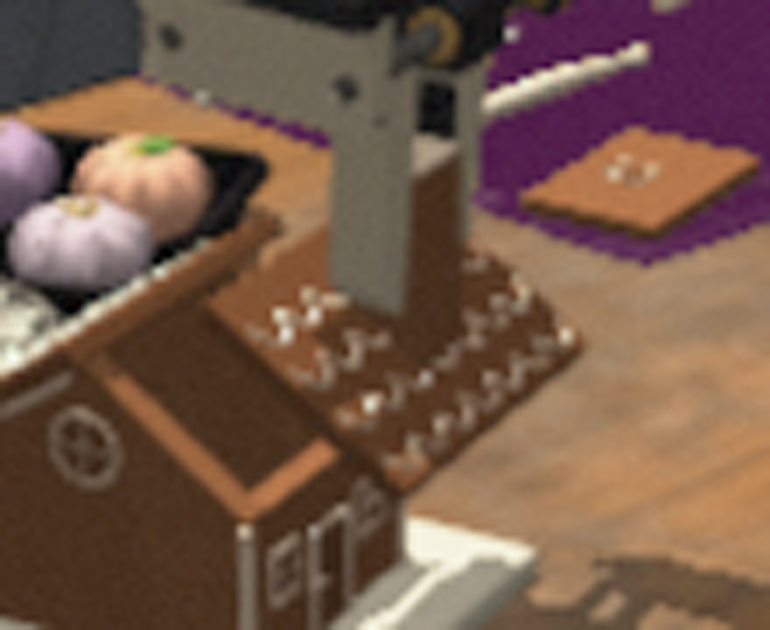

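The panel appears where the gripped pose predicts. Observed corners: TL (210,300), BR (580,345), BL (405,490); predicted: (207,302), (592,345), (408,494). The house's eave is at (247,515) against (242,523), about 1 px off. Next I descend.

```bash
python3 - <<'E'
from seat import *
from workcell import robot
o=robot.get_obs();p0,r0=o["ee_pos"],Ro.from_rotvec(o["tcp_rot"])
p1,r1=target([-.012,-.001,.008]); plan(p0,r0,p1,r1,-1,n=6)
S=seatR()
for v in np.eye(3): print("1 mm seat axis in tool units",(r1.inv().apply(S.apply(v))*.025).round(4))
E
```

```text
[0.12, 0.0, 0.14, 0.0, 0.0, 0.0, -1.0, 0.11, 0.0, 0.13, 0.0, 0.0, -0.01, -1.0, 0.12, 0.0, 0.14, 0.0, 0.0, 0.0, -1.0, 0.11, 0.0, 0.13, 0.01, 0.0, 0.0, -1.0, 0.12, 0.0, 0.14, 0.0, 0.0, 0.0, -1.0, 0.11, 0.0, 0.13, 0.0, 0.01, -0.01, -1.0]
1 mm seat axis in tool units [ 0.0217 -0.     -0.0125]
1 mm seat axis in tool units [-0.    -0.025  0.   ]
1 mm seat axis in tool units [-0.0125 -0.     -0.0217]
```

drive_tool(
  motion=[0.12,0.0,0.14,0.0,0.0,0.0,-1.0,0.11,0.0,0.13,0.0,0.0,-0.01,-1.0,0.12,0.0,0.14,0.0,0.0,0.0,-1.0,0.11,0.0,0.13,0.01,0.0,0.0,-1.0,0.12,0.0,0.14,0.0,0.0,0.0,-1.0,0.11,0.0,0.13,0.0,0.01,-0.01,-1.0,0,0,0,0,0,0,-1,0,0,0,0,0,0,-1],
)

```text
time: 7.6
ee_pos: [0.5176, 0.061, 0.1213]
tcp_rot: [-3.082, -0.506, -0.136]
ft_force: [0.1, 0.1, 0.3]
grip_width: 0.0235
grasp_force: 35.0
```

```bash
cat > st.py <<'E'
from seat import *
from workcell import robot
o=robot.get_obs();w=where(o);print("t",o["time"].__round__(2),"seat mm",(w[0]*1e3).round(2),"deg",w[1].round(2),"F seat",w[2].round(2),"M",o["torque"].round(2),"grip",round(o["grip_width"]*1e3,2))
E
python3 st.py
```

```text
t 7.6 seat mm [-12.57   0.17   8.17] deg [0.1  0.   0.09] F seat [0.31 0.09 0.17] M [ 0.02  0.14 -0.06] grip 23.51
```

drive_tool(
  motion=[0.012,0.025,0.022,0,0,0,-1,0.012,0,0.022,0,0,0,-1,0.012,0,0.022,0,0,0,-1,0.012,0,0.022,0,0,0,-1,0.012,0,0.022,0,0,0,-1,0,0,0,0,0,0,-1],
)

```text
time: 8.2
ee_pos: [0.5208, 0.061, 0.1173]
tcp_rot: [-3.082, -0.505, -0.137]
ft_force: [0.3, -0.3, -1.7]
grip_width: 0.0239
grasp_force: 35.0
```

drive_tool(
  motion=[0.012,0,0.022,0,0,0,-1,0,0,0,0,0,0,-1],
)

```text
time: 8.4
ee_pos: [0.5213, 0.0611, 0.1164]
tcp_rot: [-3.082, -0.505, -0.136]
ft_force: [0.7, -0.1, -0.9]
grip_width: 0.0239
grasp_force: 35.0
```

drive_tool(
  motion=[0.012,0,0.022,0,0,0,-1,0,0,0,0,0,0,-1],
)

```text
time: 8.6
ee_pos: [0.5219, 0.0613, 0.1156]
tcp_rot: [-3.082, -0.505, -0.137]
ft_force: [0.4, -0.1, -1.4]
grip_width: 0.0234
grasp_force: 35.0
```

```bash
python3 st.py
```

```text
t 8.6 seat mm [-12.42  -0.85   1.13] deg [ 0.09 -0.04  0.09] F seat [-0.48 -0.24 -1.35] M [-0.02  0.08 -0.01] grip 23.45
```

No contact yet. I'll keep going in 0.5–1 mm steps.

drive_tool(
  motion=[0.012,0,0.022,0,0,0,-1,0,0,0,0,0,0,-1],
)

```text
time: 8.8
ee_pos: [0.5223, 0.0615, 0.1149]
tcp_rot: [-3.082, -0.505, -0.137]
ft_force: [-0.8, -0.5, 0.1]
grip_width: 0.0242
grasp_force: 35.0
```

drive_tool(
  motion=[0.006,0,0.011,0,0,0,-1,0,0,0,0,0,0,-1],
)

```text
time: 9.0
ee_pos: [0.5223, 0.0615, 0.1148]
tcp_rot: [-3.082, -0.505, -0.136]
ft_force: [-3.9, 0.5, 7.7]
grip_width: 0.0241
grasp_force: 35.0
```

drive_tool(
  motion=[0.006,0,0.011,0,0,0,-1,0,0,0,0,0,0,-1],
)

```text
time: 9.2
ee_pos: [0.5223, 0.0615, 0.1148]
tcp_rot: [-3.083, -0.505, -0.136]
ft_force: [-5.1, -1.0, 15.3]
grip_width: 0.0239
grasp_force: 35.0
```

```bash
python3 st.py
```

```text
t 9.2 seat mm [-12.48  -0.81   0.18] deg [ 0.09 -0.02  0.09] F seat [ 4.53  0.63 15.51] M [-0.47  0.8  -0.08] grip 23.86
```

Contact at z = +0.2 mm with a push of about 16 N. I'll ease off and slide up the slope.

drive_tool(
  motion=[-0.009,0,-0.015,0,0,0,-1,0.022,0,-0.012,0,0,0,-1,0.022,0,-0.012,0,0,0,-1,0.022,0,-0.012,0,0,0,-1,0.022,0,-0.012,0,0,0,-1,0.022,0,-0.013,0,0,0,-1,0,0,0,0,0,0,-1],
)

```text
time: 9.9
ee_pos: [0.5253, 0.0625, 0.1171]
tcp_rot: [-3.083, -0.505, -0.133]
ft_force: [-5.8, -1.3, 2.2]
grip_width: 0.0237
grasp_force: 35.0
```

```bash
python3 st.py
```

```text
t 9.9 seat mm [-8.71 -0.82  0.28] deg [0.09 0.11 0.06] F seat [-3.56  0.65  5.21] M [-0.37  1.14 -0.16] grip 23.73
```

drive_tool(
  motion=[0.022,0,-0.013,0,0,0,-1,0.022,0,-0.012,0,0,0,-1,0.022,0,-0.013,0,0,0,-1,0,0,0,0,0,0,-1],
)

```text
time: 10.3
ee_pos: [0.5276, 0.0633, 0.1188]
tcp_rot: [-3.083, -0.505, -0.133]
ft_force: [-5.3, -1.5, 2.1]
grip_width: 0.0237
grasp_force: 35.0
```

```bash
python3 st.py
```

```text
t 10.3 seat mm [-5.7  -0.82  0.3 ] deg [0.09 0.11 0.06] F seat [-3.28  0.24  4.91] M [-0.34  1.19 -0.21] grip 23.73
```

```bash
cat > shift.py <<'E'
from seat import *
from workcell import robot
d=pickle.load(open("v0.pkl","rb")); n=robot.get_image("scene"),robot.get_image("top"); pickle.dump(n,open("v2.pkl","wb"))
g=lambda im,b:cv2.cvtColor(im["frame"],cv2.COLOR_RGB2GRAY)[b[1]:b[3],b[0]:b[2]].astype(np.float32)
for a,c,b in [("scene",n[0],(190,238,234,282)),("scene",n[0],(170,258,215,282)),("top",n[1],(199,172,250,205))]:
    (sh,r)=cv2.phaseCorrelate(g(d[a],b),g(c,b),cv2.createHanningWindow((b[2]-b[0],b[3]-b[1]),cv2.CV_32F)); print(a,np.round(sh,2),round(r,2))
E
python3 shift.py
```

```text
scene [0.45 0.6 ] 0.96
scene [0.47 0.01] 0.98
top [ 0.03 -0.41] 0.66
```

The house hasn't moved measurably (under 0.6 px). I'll carry on up in 1 mm steps, watching for the lap contact.

drive_tool(
  motion=[0.022,0,-0.012,0,0,0,-1,0.022,0,-0.013,0,0,0,-1,0,0,0,0,0,0,-1],
)

```text
time: 10.7
ee_pos: [0.5292, 0.0638, 0.1199]
tcp_rot: [-3.083, -0.505, -0.133]
ft_force: [-5.5, -0.3, 2.5]
grip_width: 0.024
grasp_force: 35.0
```

drive_tool(
  motion=[0.022,0,-0.012,0,0,0,-1,0,0,0,0,0,0,-1],
)

```text
time: 10.9
ee_pos: [0.5299, 0.0641, 0.1205]
tcp_rot: [-3.083, -0.505, -0.132]
ft_force: [-5.5, -1.7, 2.2]
grip_width: 0.0236
grasp_force: 35.0
```

drive_tool(
  motion=[0.022,0,-0.013,0,0,0,-1,0,0,0,0,0,0,-1],
)

```text
time: 11.1
ee_pos: [0.5307, 0.0644, 0.1211]
tcp_rot: [-3.083, -0.505, -0.132]
ft_force: [-5.6, -1.5, 2.1]
grip_width: 0.0236
grasp_force: 35.0
```

```bash
python3 st.py
```

```text
t 11.1 seat mm [-1.72 -0.79  0.29] deg [0.09 0.12 0.07] F seat [-3.5   0.34  5.02] M [-0.4   1.23 -0.24] grip 23.62
```

drive_tool(
  motion=[0.016,0,-0.009,0,0,0,-1,0,0,0,0,0,0,-1],
)

```text
time: 11.3
ee_pos: [0.5312, 0.0645, 0.1215]
tcp_rot: [-3.083, -0.505, -0.132]
ft_force: [-5.1, -1.7, 1.6]
grip_width: 0.0239
grasp_force: 35.0
```

drive_tool(
  motion=[0.016,0,-0.009,0,0,0,-1,0,0,0,0,0,0,-1],
)

```text
time: 11.5
ee_pos: [0.5315, 0.0645, 0.1216]
tcp_rot: [-3.083, -0.505, -0.131]
ft_force: [-5.3, -1.9, 0.9]
grip_width: 0.0239
grasp_force: 35.0
```

```bash
python3 st.py; python3 shift.py
```

```text
t 11.5 seat mm [-0.78 -0.87  0.33] deg [0.09 0.17 0.06] F seat [-4.11 -0.14  3.97] M [-0.47  1.32 -0.09] grip 23.85
scene [0.33 0.39] 0.87
scene [ 0.5  -0.05] 0.99
top [0.28 0.21] 0.59
```

The last 0.75 mm step moved the panel only 0.3 mm while the up-slope force rose, so the top edge has met the lap. I'll add a light push and look.

drive_tool(
  motion=[0.004,0,0.008,0,0,0,-1,0,0,0,0,0,0,-1,0,0,0,0,0,0,-1],
)

```text
time: 11.9
ee_pos: [0.5315, 0.0646, 0.1216]
tcp_rot: [-3.083, -0.505, -0.131]
ft_force: [-7.8, -1.5, 4.8]
grip_width: 0.0241
grasp_force: 35.0
```

```bash
python3 st.py; python3 shift.py; python3 - <<'E'
from seat import *
s,t=pickle.load(open("v2.pkl","rb"))
cv2.imwrite("pics/fit.png",np.hstack([crop(s,180,185,90,90,6),crop(t,215,180,43,90,6)]))
S=seatR();
for n,q in [("TL",(.039,.056,.008)),("TR",(.039,-.056,.008)),("BR",(-.039,-.056,.008)),("BL",(-.039,.056,.008)),("gable eave L",(-.025,.045,0))]: print(n,((proj(s,SEAT+S.apply(np.array(q)))-[180,185]+.5)*6-.5).round(0))
E
```

```text
t 11.9 seat mm [-0.81 -0.85  0.27] deg [0.09 0.17 0.06] F seat [-3.71  1.    8.43] M [-0.52  1.51 -0.12] grip 24.13
scene [0.38 0.54] 0.87
scene [0.54 0.09] 0.96
top [0.15 0.03] 0.58
TL [185. 285.]
TR [360. 171.]
BR [515. 318.]
BL [351. 446.]
gable eave L [328. 418.]
```

View pics/fit.png

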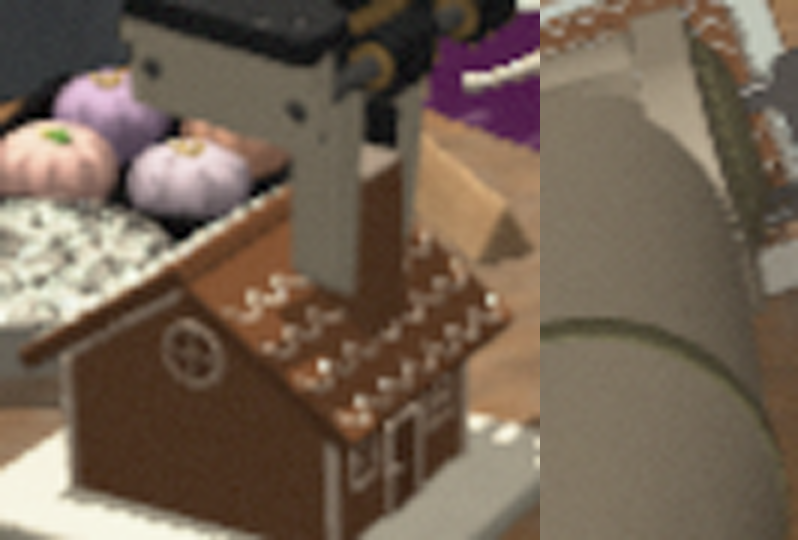

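The panel lies flush on the slope with its top edge under the lap. Its corners are at crop (188,285), (353,440) and (510,318), within about 1 px of the seated prediction. It is gripped at 35 N and pushed with about 8 N, and the house is unmoved, so I'm handing it in.

```bash
python3 -c "
from workcell import robot
print(robot.job_done())"
```

```text
the job is handed in; nothing more can be done
None
```

I handed the job in at about 12 s with the chimney panel flush on the open slope and its top edge against the ridge lap. It is centred to within about 2 mm by my measurements, still gripped at 35 N and pressed with about 8 N. The hand-in call returned no verdict.

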